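# Load a washer into the keeper nest with the flat paddle

### The arm

A 6-joint arm with a two-finger parallel gripper is mounted at the origin on a cart in front of the work surface, level with it; the furniture and walls round the work are solid. World frame = base frame: x ahead of the robot, y to its left, z up, the work surface at z = 0. Lengths are in m, angles in rad, forces in N, time in s.
With the tool pointing down it reaches from about 0.35 to 0.775 m from the base axis. Payload 5.5 kg.
Tool frame: the origin (TCP) lies at the very end of the fingers, on their centre line; the grasp point (between the pads) lies 19 mm behind it (env.grip_point_offset is the distance from the TCP to the grasp point, in m); z points along the fingers, y is the line along which they close (so a half turn about z gives the same grasp; the last joint's range is limited). The gripper opens to 85 mm and grips with 20 to 120 N. Pads are 22 mm wide; open, the fingers measure 114 mm over their backs; the gripper's body (76 mm by 85 mm) begins 54 mm behind the grasp point. The pads swing forward as they close: fully open they stand 13 mm farther back than shut.
Start: joints at [-1.38, 0.313, 0.046, 1.304, 0, 1.431], TCP at [0.187, -0.544, 0.204] pointing down, gripper open.
Joint ranges: [-2.76, 2.76], [-0.86, 1.69], [-1.03, 1.26], [-2.2, 2.34], [-1.47, 1.5], [-3.14, 3.14]. Speed limits (rad/s): [2.57, 2.57, 3.14, 3.14, 3.14, 3.14].

### API

Orientations are given as a unit quaternion [w, x, y, z].
In Python, from workcell import sensors, imaging, workorder, env gives the robot as it stands.
- The arm moves only by the shell command python3 -m handwheel 'ROWS' [FORCE]. ROWS is JSON, a list of rows, each a list of 5 numbers: the shift along the tool's x, y, z in mm, then the turn about the tool's z in rad, then the opening, from 0 (shut) to 1 (fully open). A call has 1 to 8 rows; each row is the pose to reach, as a shift and turn from the pose commanded when the call began, along the tool's axes at that moment; what a row does not reach only later rows make up. A row lasts 1/10 s, in which the tool goes at most 50 mm and 8.59 degrees, less where a joint would pass 70% of its speed; a pose out of reach is approached as far as the arm can. A call with a gripper value outside its range is refused whole. The fingers move at their own pace and stop on an object; FORCE is the grip in N (left out, the last holds). Time passes only in rows, so rows that repeat a pose let the fingers close. It gives the time, the measured TCP pose, the force, the opening and the grip force at its end, in the units of the state.
- sensors.get_state(): the state, without advancing time (a new reading comes with each control period).
- imaging.read_camera(name): name is "scene" or "side" or "wrist"; returns a dict with "color" (384x512x3 uint8, blue, green, red), "z_map" (384x512 float32, m along the optical axis (not along the pixel's ray), 0 where there is no reading), "fx", "fy", "cx", "cy" (pixels), "xyz" and "rotation" of the camera in the world. Camera axes: x right, y down, z forward; pixel columns grow to the right and rows downward; lengths in m; the calibration is good to about 2 mm. A picture is of the moment at which its call begins.
- workorder.hand_in(): hands the job in; it is judged then, once.
The state is a dict: "clock": time; "joint_pos": joint angles; "qvel": joint speeds; "tau": joint torques, N m; "tcp_pos": TCP position; "orientation": TCP orientation; "wrist_force": force on the tool from outside, world axes, zero at the start; "ft_torque": the same for the moment, N m; "finger_gap": finger opening in m; "grip_force": force on a finger pad.
Only numpy, scipy, OpenCV 4.12 (cv2) and the standard library are available. Lean on these libraries where they do the work, as an engineer would, in place of code of your own. Each camera call takes 0.05 s, during which the arm holds its last target. There are 200 camera calls.

### The job

Lift the paddle by its handle, carry the loose washer lying on its blade level to the nest, push the sprung keeper back with the paddle's nose until it is firmly against its stop and hold it pressed there with 12 to 16 N (never above 19 N, so meet it slowly) for half a second. Then lower the washer flat into the recess between the rails and draw the paddle out from under it, so that the keeper springs shut over the washer. Stand the paddle back on the bench clear of the nest, without ever touching washer or nest with the fingers or moving the other things.

Things in the scene. Friction and masses are not known exactly. Their poses are not given: they have to be found in the camera images.
- paddle: Loose steel loading paddle, 0.16 kg: flat blade 20 mm wide, 4 thick, with an upright black handle block. Origin under the handle's middle, in the plane of its feet; x along the blade to the nose, z up. Handle x -20..20, y -7..7, z 14..56 mm: grip across y from above (fingertips at z 17 clear the blade). Blade x -20..116, y -10..10, z 10..14.
- paddle_nose (a point): Top middle of the paddle's nose end (paddle x 116, z 14 mm). The nose is turned down: its upright front face spans z 0..14 mm of the paddle, 20 mm wide, 5 thick. Nose and a block under the handle (x -20..20, y -10..10, z 0..10) are the feet on which it stands, blade level; a counterweight fills x -44..-20, z 0..14. In a loose grip the nose can droop a few mm: check how high the washer rides.
- washer: Steel washer, 48 mm outer, 16 mm inner diameter, 6 mm thick, 0.04 kg. Origin: centre of its underside, z its axis. It lies loose on the blade's top, its centre near x 78 mm of the paddle (up to 2.5 mm off along, 2 mm across); it overhangs the blade on both sides.
- nest: Fixed aluminium nest, 135 x 80 mm, front end at x -35. Origin on the bench under the centre of the washer recess; x points the way the paddle is pushed in, z up. Two rails (x -34..34, |y| 14..40 mm) leave an open channel 28 mm wide along x, its floor at z 10. Behind (about x 38..98, |y| 24..36, up to z 56) stand the keeper's guides with a bridge on top.
- nest_seat (a point): Centre of the washer's seat on the two rails, z 34 mm above the nest's origin. Lips 3 mm high round it form a recess free over x -29.5..29.5, y -28.5..28.5 mm: the washer has about 5 mm of play. Push in with the blade top at about z 42; hand over by lowering to blade top z 29 and draw out along -x at that height until the nose is past x -35.
- nest_mouth (a point): Middle of the open front end of the channel, where the paddle's nose enters between the rails: nest x -34, y 0, z 34 mm.
- keeper (a joint): Keeper slide, m: 0 shut, 0.0325 back on its hard stop. Where it sits differs by 5 mm either way each time, unmeasured: front face shut at nest x 6..16 mm, at the stop 38.5..48.5; feel for the stop, then ease off so that the washer is over the recess. Tongue in the channel z 12..33 mm, cover plate z 42.5..46.5, faces flush. Spring 2.4 N shut to 4.4 N back; at the stop force rises steeply.
- flux_tin: Bystander: round flux tin, 51 mm diameter, 21 mm high. Origin under its centre.
- solder_spool: Bystander: solder spool, 56 mm diameter, 38 mm high, standing. Origin under its centre.
- cup_plug_pins: Bystander: grey open parts cup, 64 mm diameter, 40 mm high. Origin under its centre.
- marker_1: Bystander: marker pen lying, 130 x 16 mm. Origin under its centre, x along it.
- plug_3: Bystander: small two-pole plug, 26 x 8 x 16 mm. Origin under its centre.
There are look-alikes about, which are no part of the job. There is more than one size of the washer; the one meant has the size given above.

How it is judged:
On the way, in this order (a step that is already met when the one before it is completed fails the run):
1. the washer is carried level on the lifted paddle (height (world z) of paddle above 0.03 m and angle between washer's own z axis and vertical below 0.15 rad and x of washer in the frame of paddle between 0.058 and 0.098 m and y of washer in the frame of paddle between -0.01 and 0.01 m and z of washer in the frame of paddle between 0.012 and 0.017 m), for 0.2 s.
2. the keeper is pressed against its stop by the paddle with more than 10 N, the washer still lying on the blade (value of joint keeper above 0.0315 m and contact force between paddle and nest above 10 N and x of washer in the frame of paddle between 0.058 and 0.098 m and y of washer in the frame of paddle between -0.01 and 0.01 m and z of washer in the frame of paddle between 0.012 and 0.017 m), for 0.3 s.
3. the washer lies flat in the recess and the keeper has shut over it (horizontal distance between washer and nest below 0.0085 m and z of washer in the frame of nest between 0.0325 and 0.0355 m and angle between washer's own z axis and vertical below 0.06 rad and value of joint keeper below 0.003 m), for 0.3 s.
At the end, for the whole second after the job is handed in: The washer lies flat in the recess (centre within 8.5 mm of the recess centre, underside within 1.5 mm of the seat, tilt under 0.06 rad), the keeper is shut over it (under 3 mm), and the paddle stands at rest on its feet on the bench, handle over 100 mm from the recess, not touching the nest (all of step 3 and linear speed of each of washer, paddle below 0.02 m/s and height (world z) of paddle below 0.004 m and angle between paddle's own z axis and vertical below 0.06 rad and horizontal distance between paddle and nest above 0.1 m and contact force between paddle and nest below 0.1 N).
It fails at once if the paddle loads the nest with more than 19 N (contact force between paddle and nest above 19 N).
It fails at once if the washer is tilted by more than 0.3 rad (angle between washer's own z axis and vertical above 0.3 rad).
It fails at once if the washer falls to the bench (height (world z) of washer below 0.009 m).
It fails at once if fingers or arm touch the washer or the nest (contact force between any of the fingers, the arm and washer above 0.3 N or contact force between any of the fingers, the arm and nest above 1 N).
It fails at once if another thing on the bench is shifted by more than 30 mm (distance of any of flux_tin, solder_spool, cup_plug_pins, marker_1, plug_3 from where it was at the start of the episode above 0.03 m).
It also fails if it takes over 70 s, if anything falls off the work surface, if the arm or the gripper's body presses on something with over 40 N, if the wrist force passes 120 N, or if a joint passes its speed limit or range.

## Working session

There is one attempt and no reset: what is moved stays moved. The work goes in short steps, Python scripts to look and compute and a shell command to move; the robot and the scene stay as the last step left them, time stands still between calls to the robot, and variables do not carry over. Pictures are saved under pics/ and viewed, at most 14 in all, crops included, and the job is handed in when it is done.

```bash
mkdir -p pics; ls
cat > h.py <<'E'
import numpy as np, cv2
from workcell import sensors, imaging, workorder, env
from scipy.spatial.transform import Rotation as R
def rot(c):
    r=np.array(c["rotation"],float)
    if r.size==9: return r.reshape(3,3)
    return R.from_quat([r[1],r[2],r[3],r[0]]).as_matrix()
def cloud(c):
    z=c["z_map"]; v,u=np.mgrid[:z.shape[0],:z.shape[1]]
    p=np.stack([(u-c["cx"])/c["fx"]*z,(v-c["cy"])/c["fy"]*z,z],-1)
    w=p@rot(c).T+np.array(c["xyz"]); w[z==0]=np.nan
    return w
def tool():
    s=sensors.get_state(); q=s["orientation"]
    return np.array(s["tcp_pos"]),R.from_quat([q[1],q[2],q[3],q[0]]).as_matrix(),s
E
python3 - <<'E'
from h import *
for n in ("scene","side"):
    c=imaging.read_camera(n); cv2.imwrite(f"pics/{n}0.png",c["color"]); np.savez(f"{n}0.npz",**c)
    print(n,c["xyz"],c["rotation"],c["fx"],c["cx"],c["cy"])
p,T,s=tool(); print(s,T)
E
```

```text
pics
scene [ 0.01375682 -1.11092741  0.80122823] [-0.4231614   0.86093129 -0.25410301  0.12313977] 471.7575074499259 254.5978053548601 199.68873035379323
side [0.39356305 0.35528586 0.53930065] [ 0.04435211 -0.06204206  0.88177163 -0.46547016] 362.0778207714205 253.16881949086198 195.22749827706122
{'clock': 0.1, 'joint_pos': array([-1.37961764e+00,  3.13928935e-01,  4.51274170e-02,  1.30359609e+00,
        2.05399136e-06,  1.43120069e+00]), 'qvel': array([ 0.0009874 , -0.00223878,  0.00232218,  0.0008508 , -0.00074366,
        0.00090723]), 'tau': array([ 1.48762945e-03, -4.81727171e+01,  2.99243027e+01,  1.28375326e-02,
       -2.14863908e-04, -7.16384989e-06]), 'tcp_pos': array([ 0.18664784, -0.54335681,  0.20331025]), 'orientation': array([-8.00402813e-04,  9.86354373e-01,  1.64634168e-01, -1.96208502e-05]), 'wrist_force': array([-0.16293992,  0.17269161,  0.0669914 ]), 'ft_torque': array([ 0.01180036, -0.03053108,  0.03323996]), 'grip_force': 0.0, 'finger_gap': 0.085221985373974} [[ 9.45791180e-01  3.24775233e-01 -3.02253526e-04]
 [ 3.24775296e-01 -9.45789900e-01  1.57250111e-03]
 [ 2.24841080e-04 -1.58542215e-03 -9.99998718e-01]]
```

View pics/scene0.png

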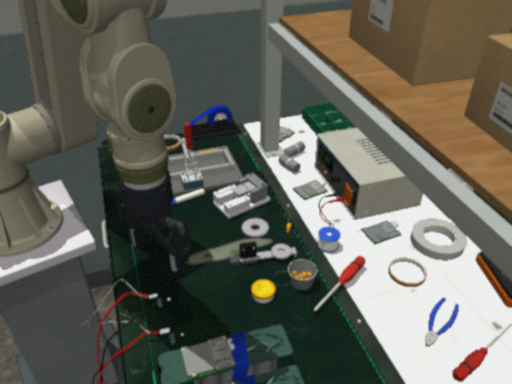

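View pics/side0.png

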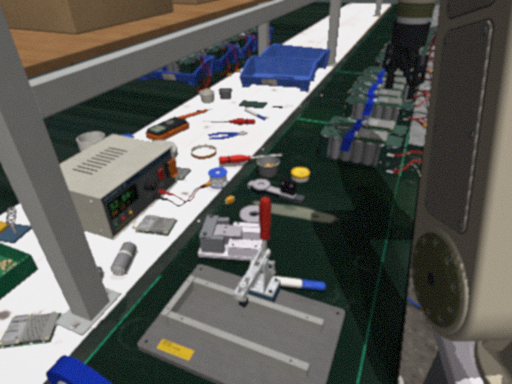

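The scene view shows the paddle (black handle about px (248,248), washer on the blade about (284,252)). A loose decoy washer lies at (255,227), and the nest is at (240,195). In the side view the nest is at (235,237) and the paddle at (275,188). I'll look closer with depth.

Run:
```python
from h import *
out=[]
for n,(x0,x1,y0,y1) in (("scene",(170,330,165,305)),("side",(180,340,150,290))):
    c=dict(np.load(f"{n}0.npz")); im=c["color"][y0:y1,x0:x1]
    out.append(cv2.resize(im,None,fx=2.5*2*.5*1,fy=2.5,interpolation=cv2.INTER_CUBIC))
    w=cloud(c)
    print(n)
    pts=dict(scene=[(248,246),(248,252),(283,252),(255,228),(240,195),(262,290),(302,270),(329,235),(188,195),(215,252),(205,165)],side=[(236,237),(262,186),(275,188),(288,186),(250,212),(265,215)])[n]
    for u,v in pts: print((u,v),np.round(w[v,u],3))
cv2.imwrite("pics/crop1.png",np.hstack(out))
```

```text
scene
(248, 246) [ 0.428 -0.436  0.055]
(248, 252) [ 0.427 -0.437  0.037]
(283, 252) [ 0.505 -0.468  0.022]
(255, 228) [ 0.509 -0.341  0.002]
(240, 195) [ 0.528 -0.236  0.034]
(262, 290) [ 0.4   -0.537  0.019]
(302, 270) [ 0.514 -0.531  0.011]
(329, 235) [ 0.626 -0.49   0.033]
(188, 195) [ 0.42  -0.137  0.015]
(215, 252) [ 0.379 -0.363  0.003]
(205, 165) [ 0.532 -0.025  0.012]
side
(236, 237) [ 0.529 -0.222  0.03 ]
(262, 186) [ 0.503 -0.446  0.018]
(275, 188) [ 0.468 -0.449  0.013]
(288, 186) [ 0.433 -0.422  0.039]
(250, 212) [ 0.519 -0.345  0.005]
(265, 215) [ 0.451 -0.097  0.191]
```

View pics/crop1.png

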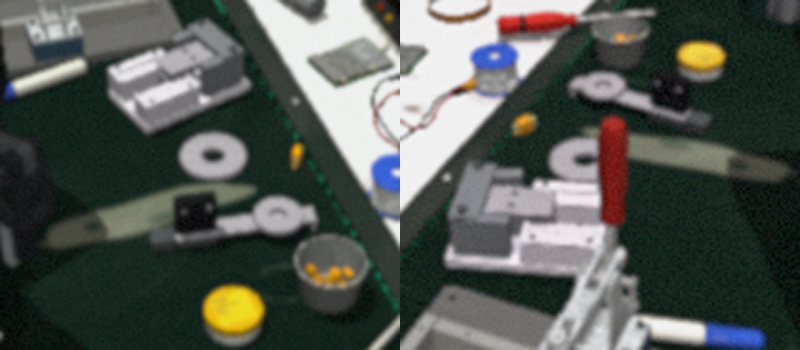

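The crop shows the paddle's nose pointing away from the robot (+x, slightly −y), and the nest with its bridge at the far end and its open mouth towards −x. Next I measure both poses from the depth clouds.

Run:
```python
from h import *
W={n:cloud(dict(np.load(f"{n}0.npz"))).reshape(-1,3) for n in("scene","side")}
C={n:np.load(f"{n}0.npz")["color"].reshape(-1,3) for n in W}
def rect(p,l):
    r=cv2.minAreaRect((p[:,:2]*1000).astype(np.float32)); print(l,len(p),np.round(r[0],1),np.round(r[1],1),round(r[2],1), "zmed",np.round(np.median(p[:,2]),4))
for n,w in W.items():
    a=w[(w[:,0]>.42)&(w[:,0]<.66)&(w[:,1]>-.31)&(w[:,1]<-.12)]
    for lo,hi in((.007,.012),(.031,.040),(.051,.060),(.007,.060)):
        p=a[(a[:,2]>lo)&(a[:,2]<hi)]
        if len(p)>5: rect(p,f"{n} nest {lo}")
    m=(w[:,0]>.39)&(w[:,0]<.56)&(w[:,1]>-.5)&(w[:,1]<-.40)
    b=w[m]
    h=b[(b[:,2]>.047)&(b[:,2]<.062)]
    if len(h)>3: rect(h,n+" handle top"); print(h.mean(0))
    ws=b[(b[:,2]>.016)&(b[:,2]<.024)&(b[:,0]>.46)]; rect(ws,n+" washer top"); print(ws.mean(0))
    bl=b[(b[:,2]>.010)&(b[:,2]<.0245)]; rect(bl,n+" blade")
```

```text
scene nest 0.007 287 [ 536.3 -197.6] [170.5 196.8] 21.3 zmed 0.0098
scene nest 0.031 402 [ 528.1 -192.8] [127.5 155. ] 5.3 zmed 0.0352
scene nest 0.051 183 [ 572.7 -224.6] [49.5 73.9] 1.6 zmed 0.0555
scene nest 0.007 1691 [ 513.7 -214.5] [178.  191.3] 2.3 zmed 0.0321
scene handle top 112 [ 430.8 -430. ] [16.8 40.3] 70.2 zmed 0.0544
[ 0.42999983 -0.43076277  0.05389298]
scene washer top 215 [ 501.2 -453.2] [47.9 73.6] 32.3 zmed 0.0195
[ 0.50428764 -0.45944801  0.01941075]
scene blade 536 [ 464.2 -443.9] [ 46.4 159. ] 70.7 zmed 0.016
side nest 0.007 570 [ 516. -215.] [180.4 189.4] 2.5 zmed 0.0099
side nest 0.031 553 [ 536.4 -225.7] [126.9  83.9] 1.2 zmed 0.0341
side nest 0.051 283 [ 577.8 -224.1] [44.8 73.9] 2.5 zmed 0.054
side nest 0.007 2487 [ 515. -215.] [182.3 189.4] 2.3 zmed 0.0321
side handle top 72 [ 432.4 -425.1] [14.1 39.4] 66.3 zmed 0.0528
[ 0.43265585 -0.42394289  0.05221617]
side washer top 123 [ 506.8 -457. ] [43.2 46. ] 8.7 zmed 0.0181
[ 0.50658457 -0.45627102  0.01803435]
side blade 353 [ 466.1 -441.7] [ 44.6 159.6] 70.2 zmed 0.0149
```

```bash
python3 -m handwheel '[[40,-20,-20,0.05,1],[85,-40,-40,0.12,1],[130,-65,-60,0.2,1],[170,-85,-60,0.3,1],[210,-110,-60,0.3,1],[250,-130,-60,0.3,1],[250,-130,-60,0.3,1]]'
python3 - <<'E'
from h import *
p,T,s=tool(); print(p,T)
c=imaging.read_camera("wrist"); print(c["xyz"],rot(c),c["fx"],c["cx"],c["cy"])
print("cam in tool",T.T@(np.array(c["xyz"])-p), T.T@rot(c))
cv2.imwrite("pics/w1.png",c["color"]); np.savez("w1.npz",**c)
E
```

```text
clock: 0.8
tcp_pos: [0.3837, -0.3356, 0.2641]
orientation: [-0.001, 1.0, 0.019, 0.0]
wrist_force: [-1.0, -0.3, 1.0]
finger_gap: 0.0854
grip_force: 0.0
[ 0.3836735  -0.33558651  0.26411899] [[ 9.99288731e-01  3.77034845e-02  6.92931772e-04]
 [ 3.77025109e-02 -9.99288071e-01  1.36813887e-03]
 [ 7.44022056e-04 -1.34104048e-03 -9.99998824e-01]]
[ 0.45018709 -0.33313926  0.43538455] [[ 0.03920507 -0.96444035 -0.26137669]
 [-0.99923065 -0.03811114 -0.00925482]
 [-0.00103564  0.26153844 -0.96519251]] 282.9889858567814 257.80637015259794 192.45772622616556
cam in tool [ 6.66859745e-02 -1.67393227e-04 -1.71215918e-01] [[ 1.50291315e-03 -9.64996667e-01 -2.62257837e-01]
 [ 9.99998824e-01  1.37050878e-03  6.87777273e-04]
 [-3.04276108e-04 -2.62258562e-01  9.64997593e-01]]
```

View pics/w1.png

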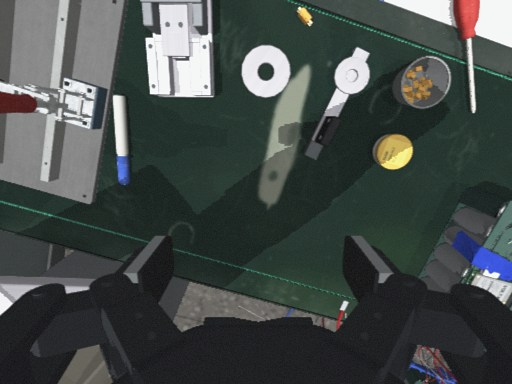

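The wrist view shows the nest at (145-213, 0-97), and the paddle running from (312,155) to (362,52) with its handle at (325,130). I'll shift so the whole nest and the paddle are in view, then measure.

```bash
python3 -m handwheel '[[40,-25,0,0.04,1],[80,-50,0,0.1,1],[115,-75,0,0.2,1],[115,-75,0,0.2,1],[115,-75,0,0.2,1]]'
python3 - <<'E'
from h import *
c=imaging.read_camera("wrist"); cv2.imwrite("pics/w2.png",c["color"]); np.savez("w2.npz",**c)
p,T,s=tool(); print(p,T[:,0])
W=cloud(c); w=W.reshape(-1,3)
def rect(p,l):
    r=cv2.minAreaRect((p[:,:2]*1000).astype(np.float32)); print(l,len(p),np.round(r[0],1),np.round(r[1],1),round(r[2],1), "zmed",np.round(np.median(p[:,2]),4))
a=w[(w[:,0]>.42)&(w[:,0]<.68)&(w[:,1]>-.31)&(w[:,1]<-.165)]
for lo,hi in((.006,.013),(.031,.040),(.0405,.049),(.051,.060)):
    q=a[(a[:,2]>lo)&(a[:,2]<hi)]
    if len(q)>5: rect(q,f"nest {lo}")
b=w[(w[:,0]>.39)&(w[:,0]<.57)&(w[:,1]>-.52)&(w[:,1]<-.39)]
h=b[(b[:,2]>.050)&(b[:,2]<.062)]
if len(h)>3: rect(h,"handle top"); print(h.mean(0))
ws=b[(b[:,2]>.017)&(b[:,2]<.026)&(b[:,0]>.46)]; rect(ws,"washer top"); print(ws.mean(0))
bl=b[(b[:,2]>.009)&(b[:,2]<.017)]; rect(bl,"blade")
cv2.imwrite("pics/w2c.png",cv2.resize(c["color"][:250,60:400],None,fx=2.2,fy=2.2,interpolation=cv2.INTER_CUBIC))
E
```

```text
clock: 1.35
tcp_pos: [0.4935, -0.2616, 0.2633]
orientation: [-0.0, 0.996, -0.084, -0.001]
wrist_force: [-0.7, 0.2, -0.6]
finger_gap: 0.0852
grip_force: 0.0
[ 0.49295005 -0.26202318  0.26351519] [ 0.98570431 -0.16847926 -0.00132518]
nest 0.006 970 [ 549.1 -241. ] [146.7 106.6] 21.8 zmed 0.0113
nest 0.031 1729 [ 534.7 -225.8] [121.3  80.6] 2.0 zmed 0.0371
nest 0.0405 1022 [ 533.7 -226.4] [118.   74.3] 3.0 zmed 0.0478
nest 0.051 1477 [ 576.4 -225.1] [50.  71.7] 1.4 zmed 0.0571
handle top 328 [ 435.  -427.5] [14.7 39.8] 69.9 zmed 0.0568
[ 0.43609558 -0.42682402  0.05621427]
washer top 829 [ 503.2 -452.4] [46.9 79.4] 45.0 zmed 0.0214
[ 0.50922319 -0.45733485  0.02125158]
blade 929 [ 452.7 -480.4] [105.1 160. ] 68.2 zmed 0.0153
```

View pics/w2c.png

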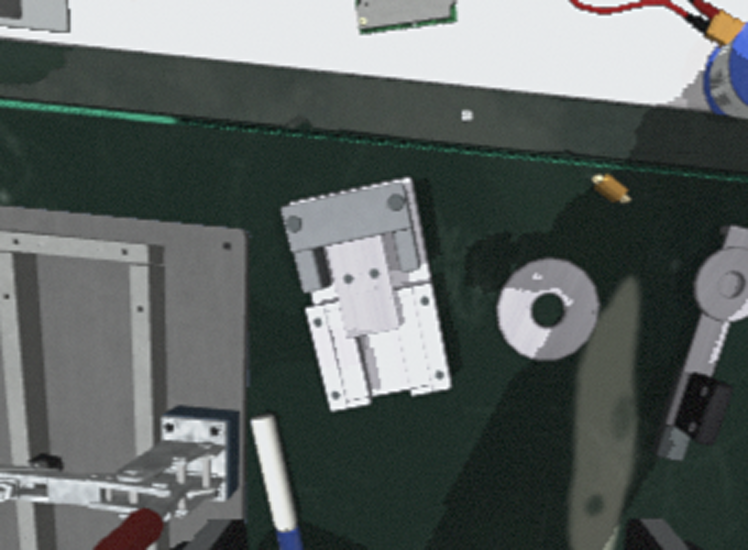

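```bash
python3 -m handwheel '[[-5,40,10,0.08,0.5],[-10,80,40,0.188,0.5],[-20,125,70,0.188,0.5],[-30,172,105,0.188,0.5],[-30,172,143,0.188,0.5],[-30,172,143,0.188,0.5],[-30,172,143,0.188,0.5],[-30,172,143,0.188,0.5]]'
python3 - <<'E'
from h import *
c=imaging.read_camera("wrist"); cv2.imwrite("pics/w3.png",c["color"]); np.savez("w3.npz",**c)
p,T,s=tool(); print(p,T[:,0])
w=(cloud(c).reshape(-1,3))
t=(w-p)@T   # tool frame
def rect(q,l):
    r=cv2.minAreaRect((q[:,:2]*1000).astype(np.float32)); print(l,len(q),np.round(r[0],1),np.round(r[1],1),round(r[2],1), "zmed",np.round(np.median(q[:,2]),4))
z=w[:,2]; inn=(abs(t[:,1])<.045)&(t[:,0]>-.05)&(t[:,0]<.15)
rect(t[inn&(z>.047)&(z<.062)&(abs(t[:,1])<.02)&(abs(t[:,0])<.05)],"handle top (tool)")
rect(t[inn&(z>.017)&(z<.026)&(t[:,0]>.045)],"washer")
rect(t[inn&(z>.009)&(z<.0165)&(abs(t[:,1])<.03)],"blade")
E
```

```text
clock: 2.2
tcp_pos: [0.4354, -0.4268, 0.1235]
orientation: [0.001, 0.984, -0.178, 0.001]
wrist_force: [0.1, -0.2, 0.8]
finger_gap: 0.0428
grip_force: 0.0
[ 0.43603264 -0.42671729  0.1239192 ] [ 0.93698899 -0.34933964  0.00366617]
handle top (tool) 714 [-1.2  1.9] [40.2 14.2] 0.2 zmed 0.0669
washer 1925 [80.6  6.3] [52.4 46.9] 42.7 zmed 0.1029
blade 1587 [34.7  2.6] [159.3  20. ] 1.2 zmed 0.1088
```

View pics/w3.png

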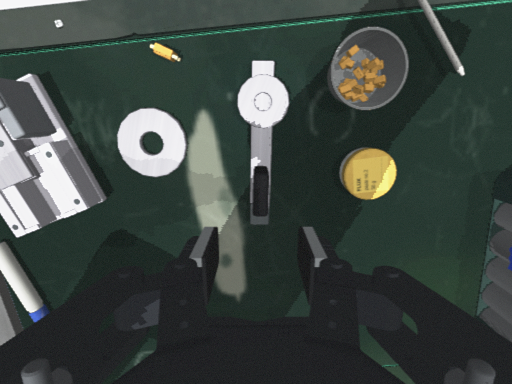

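Tool is square over the handle: it is off by −1.2 and +1.9 mm and under 1° of turn. The washer sits at (262,100). I'll descend and grip.

```bash
python3 -m handwheel '[[-1,2,25,0.01,0.5],[-1,2,55,0.01,0.5],[-1,2,80,0.01,0.5],[-1,2,95,0.01,0.5],[-1,2,105,0.01,0.5],[-1,2,105,0.01,0.5],[-1,2,105,0.01,0.5]]' ; python3 -m handwheel '[[0,0,0,0,0.3],[0,0,0,0,0.2],[0,0,0,0,0.1],[0,0,0,0,0.05],[0,0,0,0,0],[0,0,0,0,0],[0,0,0,0,0],[0,0,0,0,0]]' 110
```

```text
clock: 2.95
tcp_pos: [0.4344, -0.4279, 0.0177]
orientation: [0.001, 0.983, -0.182, 0.001]
wrist_force: [-1.0, -0.7, -0.2]
finger_gap: 0.0428
grip_force: 0.0
clock: 3.75
tcp_pos: [0.434, -0.4283, 0.0176]
orientation: [0.001, 0.983, -0.183, 0.001]
wrist_force: [-1.1, 0.2, 6.3]
finger_gap: 0.0107
grip_force: 108.2
```

```bash
python3 -m handwheel '[[0,0,-2,0,0],[0,0,-6,0,0],[0,0,-13,0,0],[0,0,-22,0,0],[0,0,-31,0,0],[0,0,-39,0,0],[0,0,-44,0,0],[0,0,-46,0,0]]';  python3 -m handwheel '[[0,0,-3,0,0],[0,0,-8,0,0],[0,0,-14,0,0],[0,0,-18,0,0],[0,0,-20,0,0],[0,0,-20,0,0]]'
cat > meas.py <<'E'
from h import *
import sys
n=sys.argv[1]
c=imaging.read_camera("wrist"); cv2.imwrite(f"pics/{n}.png",c["color"]); np.savez(f"{n}.npz",**c)
p,T,s=tool(); print(p,np.round(T[:,0],4),np.round(s["wrist_force"],1))
w=(cloud(c).reshape(-1,3)); t=(w-p)@T*1000
def rect(q,l):
    r=cv2.minAreaRect(q[:,:2].astype(np.float32)); print(l,len(q),np.round(r[0],1),np.round(r[1],1),round(r[2],1), "zmed",np.round(np.median(q[:,2]),1))
g=(t[:,0]>-40)&(t[:,0]<130)&(abs(t[:,1])<35)&(t[:,2]<12)
b=g&(t[:,2]>-1)&(t[:,2]<9)&(abs(t[:,1])<11)&(t[:,0]>13)
for lo,hi in((15,25),(25,35),(35,45),(107,116)):
    q=t[g&(abs(t[:,1])<9)&(t[:,0]>lo)&(t[:,0]<hi)]; print("blade",lo,np.round(np.median(q,0),1),len(q))
ws=t[g&(t[:,0]>45)&(abs(t[:,1])<30)&(t[:,2]<1.5)&(t[:,2]>-15)]; rect(ws,"washer")
f=g&(t[:,0]>60)&(t[:,2]>-10); print("nose max x",np.percentile(t[f,0],99.8),"y range at nose",np.percentile(t[f&(t[:,0]>106),1],[2,98]))
for lo,hi in((54,62),(94,102)):
    q=t[g&(t[:,0]>lo)&(t[:,0]<hi)&(abs(t[:,1])<9)&(t[:,2]<1.5)]; print("washer z at",lo,np.median(q[:,2]) if len(q) else None)
E
python3 meas.py w4
```

```text
clock: 4.55
tcp_pos: [0.4338, -0.4277, 0.0631]
orientation: [0.001, 0.983, -0.183, 0.001]
wrist_force: [-0.4, 0.5, -2.5]
finger_gap: 0.0105
grip_force: 107.8
clock: 5.15
tcp_pos: [0.4336, -0.4275, 0.0826]
orientation: [0.0, 0.983, -0.183, 0.0]
wrist_force: [0.3, 0.2, -2.2]
finger_gap: 0.0107
grip_force: 107.8
[ 0.43350127 -0.4272988   0.08222532] [ 9.333e-01 -3.590e-01  2.000e-04] [ 0.8  0.1 -1.6]
blade 15 [  19.     0.7 -109. ] 3072
blade 25 [30.1  0.1  1.9] 454
blade 35 [40.1  0.   2. ] 464
blade 107 [ 1.115e+02 -1.000e-01  2.300e+00] 594
washer 5596 [80.9  0.6] [47.2 67.8] 62.1 zmed -3.7
nose max x 116.40357675431515 y range at nose [-8.95794997  9.90654419]
washer z at 54 -3.6082206581907816
washer z at 94 -3.8320791786824766
```

View pics/w4.png

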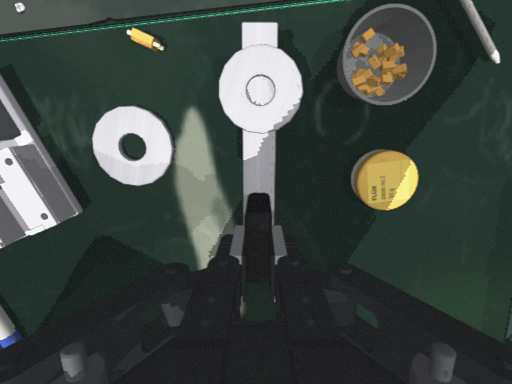

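The paddle is level in the grip with the washer at (260,89) centred on the blade, and the blade top is about 3.5 mm below TCP. Carrying it gently to in front of the nest mouth.

```bash
python3 -m handwheel '[[-2,-1,0,-0.004,0],[-5,-5,0,-0.013,0],[-11,-10,0,-0.028,0],[-19,-18,0,-0.048,0],[-29,-26,0,-0.072,0],[-39,-35,0,-0.096,0],[-48,-43,0,-0.118,0],[-54,-49,0,-0.134,0]]' >/dev/null; python3 -m handwheel '[[-1,-2,0,-0.004,0],[-5,-6,0,-0.013,0],[-10,-12,0,-0.028,0],[-17,-20,0,-0.048,0],[-25,-30,0,-0.072,0],[-34,-40,0,-0.096,0],[-41,-49,0,-0.118,0],[-47,-56,0,-0.134,0]]' >/dev/null;  python3 -m handwheel '[[-1,-2,0,-0.004,0],[-4,-6,0,-0.013,0],[-8,-13,0,-0.028,0],[-14,-22,0,-0.048,0],[-21,-33,0,-0.072,0],[-28,-44,0,-0.096,0],[-34,-54,0,-0.118,0],[-39,-61,0,-0.134,0]]'; python3 -m handwheel '[[0,0,0,0,0],[0,0,0,0,0],[0,0,0,0,0]]'
cat >> meas.py <<'E'
# washer centre by circle of its top, nest in tool frame
im=((t[:,2]>-7)&(t[:,2]<-1)&(t[:,0]>45)&(t[:,0]<112)&(abs(t[:,1])<32)).reshape(384,512).astype(np.uint8)
cs,_=cv2.findContours(im,cv2.RETR_EXTERNAL,cv2.CHAIN_APPROX_NONE); k=max(cs,key=cv2.contourArea)[:,0]
q=t.reshape(384,512,3)[k[:,1],k[:,0]]; o=cv2.minEnclosingCircle(q[:,:2].astype(np.float32)); e=cv2.fitEllipse(q[:,:2].astype(np.float32)); print("washer circ",o,"ell",e)
near=(w[:,0]>.44)&(w[:,0]<.68)&(w[:,1]>-.30)&(w[:,1]<-.16)
for lo,hi in((.030,.041),(.052,.061)):
    q=t[near&(w[:,2]>lo)&(w[:,2]<hi)&(t[:,0]>120)]
    if len(q)>20: rect(q,f"nest in tool {lo}")
E
python3 meas.py w5
```

```text
clock: 7.6
tcp_pos: [0.3344, -0.2308, 0.0821]
orientation: [-0.0, 1.0, 0.018, -0.0]
wrist_force: [0.0, -0.1, -2.0]
finger_gap: 0.0104
grip_force: 107.9
clock: 7.9
tcp_pos: [0.3356, -0.2329, 0.0823]
orientation: [0.0, 1.0, 0.017, 0.0]
wrist_force: [-0.0, -0.1, -2.6]
finger_gap: 0.0107
grip_force: 107.9
[ 0.33553407 -0.23284884  0.0822579 ] [9.994e-01 3.450e-02 5.000e-04] [ 0.6 -0.4 -2.3]
blade 15 [  19.     0.7 -109. ] 3074
blade 25 [30.1  0.1  2.1] 452
blade 35 [39.9  0.1  2.2] 461
blade 107 [ 1.115e+02 -1.000e-01  2.500e+00] 590
washer 5413 [80.1  0.9] [69.8 47. ] 1.5 zmed -3.5
nose max x 116.25260317608962 y range at nose [-9.38956854  9.83141824]
washer z at 54 -3.4163291928053474
washer z at 94 -3.539963501485993
washer circ ((80.43762969970703, 0.5235941410064697), 23.925554275512695) ell ((80.29718017578125, 0.49623575806617737), (46.54286193847656, 46.73975372314453), 99.70258331298828)
nest in tool 0.03 713 [140.6  -0.3] [ 5.6 79.7] 0.3 zmed 45.0
```

View pics/w5.png

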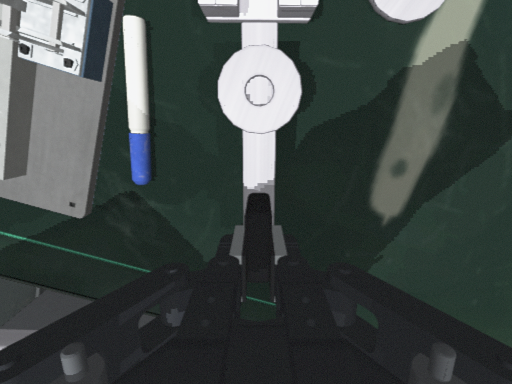

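Here the washer is at (259,88) and the nose at (260,22) is lined up with the rails' front (198-320, 10). Lateral offset is under 0.5 mm, and the rails' front is 21 mm ahead of the nose. I'll lower to push height and enter the channel.

```bash
python3 -m handwheel '[[0,0,1,0,0],[0,0,5,0,0],[0,0,11,0,0],[0,0,19,0,0],[0,0,27,0,0],[0,0,33,0,0],[0,0,36,0,0],[0,0,37,0,0]]' >/dev/null; python3 -m handwheel '[[1,0,0,0,0],[4,0,0,0,0],[9,0,0,0,0],[16,0,0,0,0],[24,0,0,0,0],[31,0,0,0,0],[37,0,0,0,0],[40,0,0,0,0]]' ;  python3 -m handwheel '[[0,0,0,0,0],[0,0,0,0,0]]'; python3 meas.py w6
python3 - <<'E'
from h import *
c=dict(np.load("w6.npz")); p,T,s=tool(); w=cloud(c).reshape(-1,3); t=(w-p)@T*1000
for lo,hi in((100,104),(106,110),(112,115)):
    q=t[(t[:,0]>lo)&(t[:,0]<hi)&(w[:,2]>.030)&(w[:,2]<.0395)]
    L=q[q[:,1]<-11.5,1];Rr=q[q[:,1]>11.5,1]; print(lo,L.min(),L.max(),Rr.min(),Rr.max(),np.median(q[:,2]))
E
```

```text
clock: 9.55
tcp_pos: [0.3759, -0.2308, 0.0451]
orientation: [0.0, 1.0, 0.018, 0.0]
wrist_force: [-0.5, 0.2, -2.3]
finger_gap: 0.0106
grip_force: 107.9
clock: 9.75
tcp_pos: [0.3749, -0.2306, 0.045]
orientation: [-0.0, 1.0, 0.017, -0.0]
wrist_force: [-0.3, -0.6, -2.9]
finger_gap: 0.0107
grip_force: 107.9
[ 0.37477051 -0.23064677  0.04498309] [ 9.994e-01  3.480e-02 -4.000e-04] [-0.1 -1.  -2. ]
blade 15 [  19.1    1.  -108.5] 3063
blade 25 [30.1  0.1  2.2] 456
blade 35 [40.   0.   2.3] 463
blade 107 [ 1.115e+02 -1.000e-01  2.600e+00] 594
washer 5370 [80.4  0.8] [70.4 46.8] 1.2 zmed -3.4
nose max x 129.0999788889985 y range at nose [-33.94679183  34.00201218]
washer z at 54 -3.453612441683454
washer z at 94 -3.4213811632346327
washer circ ((80.41358947753906, 0.3699459731578827), 23.84501075744629) ell ((80.37482452392578, 0.4499953091144562), (46.45425796508789, 46.75613021850586), 108.2627944946289)
nest in tool 0.03 1725 [125.2   0.9] [10.3 80.2] 0.0 zmed 8.8
100 -110.40170151279634 -13.531203494497912 14.601212953611451 40.385209271845596 6.737681502317508
106 -114.70284055613195 -13.331515850966998 14.575256665487167 40.8307033774732 8.695413256427713
112 -129.68884936851143 -13.261507435846267 14.666536354519316 40.76376734407626 8.555105881884279
```

View pics/w6.png

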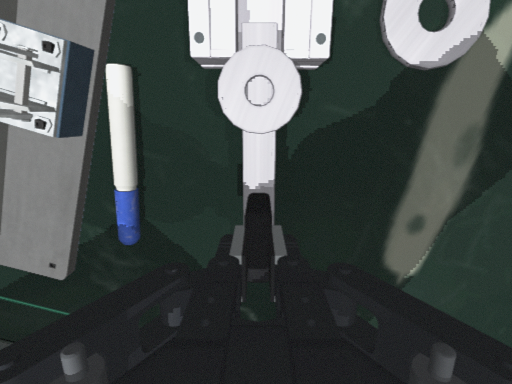

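The nose is in the channel (rails at y −13.4 and +14.6, nose at 0.1). I'll shift +0.5 mm and advance, watching the force.

```bash
python3 -m handwheel '[[2,0.5,0,0,0],[5,0.5,0,0,0],[10,0.5,0,0,0],[14,0.5,0,0,0],[17,0.5,0,0,0],[19,0.5,0,0,0],[20,0.5,0,0,0],[20,0.5,0,0,0]]' ;  python3 -m handwheel '[[2,0,0,0,0],[4,0,0,0,0],[6,0,0,0,0],[8,0,0,0,0],[10,0,0,0,0],[12,0,0,0,0],[14,0,0,0,0],[16,0,0,0,0]]'; python3 -m handwheel '[[1,0,0,0,0],[3,0,0,0,0],[5,0,0,0,0],[7,0,0,0,0],[9,0,0,0,0],[10,0,0,0,0],[11,0,0,0,0],[12,0,0,0,0]]'
```

```text
clock: 10.6
tcp_pos: [0.3952, -0.2306, 0.0451]
orientation: [0.0, 1.0, 0.018, -0.0]
wrist_force: [0.5, 0.9, -2.4]
finger_gap: 0.0107
grip_force: 107.9
clock: 11.4
tcp_pos: [0.4108, -0.23, 0.045]
orientation: [-0.0, 1.0, 0.017, -0.0]
wrist_force: [-3.1, -1.3, -1.4]
finger_gap: 0.0109
grip_force: 108.1
clock: 12.2
tcp_pos: [0.423, -0.2296, 0.0451]
orientation: [0.0, 1.0, 0.017, -0.0]
wrist_force: [-4.5, -0.7, -1.0]
finger_gap: 0.0102
grip_force: 108.1
```

```bash
python3 -m handwheel '[[1,0,0,0,0],[2,0,0,0,0],[3,0,0,0,0],[4,0,0,0,0],[5,0,0,0,0],[5.5,0,0,0,0],[5.5,0,0,0,0]]'|grep -E 'tcp|wrist' ;  python3 -m handwheel '[[0.2,0,0,0,0],[0.4,0,0,0,0],[0.7,0,0,0,0],[1,0,0,0,0],[1,0,0,0,0]]'|grep -E 'tcp|wrist'
```

```text
tcp_pos: [0.4287, -0.2295, 0.0451]
wrist_force: [-4.2, -1.0, -1.5]
tcp_pos: [0.4296, -0.2294, 0.0451]
wrist_force: [-5.3, -0.4, -1.0]
```

```bash
python3 -m handwheel '[[0.2,0,0,0,0],[0.4,0,0,0,0],[0.6,0,0,0,0],[0.8,0,0,0,0],[0.8,0,0,0,0],[0.8,0,0,0,0]]'|grep -E 'tcp|wrist'
```

```text
tcp_pos: [0.4304, -0.2294, 0.0451]
wrist_force: [-4.4, -0.7, -2.2]
```

```bash
python3 -m handwheel '[[0.2,0,0,0,0],[0.4,0,0,0,0],[0.6,0,0,0,0],[0.8,0,0,0,0],[0.8,0,0,0,0],[0.8,0,0,0,0]]'|grep -E 'tcp|wrist'
```

```text
tcp_pos: [0.4312, -0.2294, 0.0451]
wrist_force: [-4.8, -0.7, 0.2]
```

```bash
python3 -m handwheel '[[0.2,0,0,0,0],[0.4,0,0,0,0],[0.6,0,0,0,0],[0.8,0,0,0,0],[0.8,0,0,0,0],[0.8,0,0,0,0]]'|grep -E 'tcp|wrist'
```

```text
tcp_pos: [0.432, -0.2293, 0.0451]
wrist_force: [-4.0, -0.3, -0.9]
```

```bash
python3 -m handwheel '[[0.2,0,0,0,0],[0.4,0,0,0,0],[0.6,0,0,0,0],[0.8,0,0,0,0],[0.8,0,0,0,0],[0.8,0,0,0,0]]'|grep -E 'tcp|wrist'
```

```text
tcp_pos: [0.4328, -0.2293, 0.0451]
wrist_force: [-3.9, -1.3, -1.2]
```

```bash
python3 -m handwheel '[[0.2,0,0,0,0],[0.4,0,0,0,0],[0.6,0,0,0,0],[0.8,0,0,0,0],[0.8,0,0,0,0]]'|grep -E 'tcp|wrist'
```

```text
tcp_pos: [0.4336, -0.2293, 0.0451]
wrist_force: [-4.1, -1.1, -0.7]
```

```bash
python3 -m handwheel '[[0.2,0,0,0,0],[0.4,0,0,0,0],[0.6,0,0,0,0],[0.8,0,0,0,0],[0.8,0,0,0,0]]'|grep -E 'tcp|wrist'
```

```text
tcp_pos: [0.4344, -0.2293, 0.0451]
wrist_force: [-5.2, -0.3, -1.0]
```

```bash
python3 -m handwheel '[[0.2,0,0,0,0],[0.4,0,0,0,0],[0.6,0,0,0,0],[0.8,0,0,0,0],[0.8,0,0,0,0]]'|grep -E 'tcp|wrist'
```

```text
tcp_pos: [0.4352, -0.2292, 0.0451]
wrist_force: [-3.8, -0.5, -1.3]
```

```bash
python3 -m handwheel '[[0.2,0,0,0,0],[0.4,0,0,0,0],[0.6,0,0,0,0],[0.8,0,0,0,0],[0.8,0,0,0,0]]'|grep -E 'tcp|wrist'
```

```text
tcp_pos: [0.4356, -0.2292, 0.0451]
wrist_force: [-5.2, -0.6, -0.0]
```

```bash
python3 -m handwheel '[[0.1,0,0,0,0],[0.2,0,0,0,0],[0.3,0,0,0,0],[0.3,0,0,0,0]]'|grep -E 'tcp|wrist'
```

```text
tcp_pos: [0.4357, -0.2291, 0.045]
wrist_force: [-6.1, -0.5, -0.5]
```

```bash
python3 -m handwheel '[[0.1,0,0,0,0],[0.2,0,0,0,0],[0.3,0,0,0,0],[0.4,0,0,0,0],[0.4,0,0,0,0]]'|grep -E 'tcp|wrist'
```

```text
tcp_pos: [0.4356, -0.2291, 0.045]
wrist_force: [-7.2, -1.1, 0.6]
```

```bash
python3 -m handwheel '[[0.2,0,0,0,0],[0.4,0,0,0,0],[0.6,0,0,0,0],[0.8,0,0,0,0],[0.8,0,0,0,0]]'|grep -E 'tcp|wrist'
```

```text
tcp_pos: [0.4356, -0.2289, 0.0449]
wrist_force: [-10.2, -0.3, 1.8]
```

```bash
python3 -m handwheel '[[0.2,0,0,0,0],[0.4,0,0,0,0],[0.6,0,0,0,0],[0.8,0,0,0,0],[0.8,0,0,0,0],[0.8,0,0,0,0]]'|grep -E 'tcp|wrist'; python3 -c "
from workcell import sensors
print(sensors.get_state()['wrist_force'])"
```

```text
tcp_pos: [0.4356, -0.2288, 0.0448]
wrist_force: [-12.2, -1.2, 2.5]
[-12.22223274  -1.22637835   2.52918587]
```

```bash
python3 -m handwheel '[[0.1,0,0,0,0],[0.2,0,0,0,0],[0.3,0,0,0,0],[0.3,0,0,0,0],[0.3,0,0,0,0]]'|grep -E 'tcp|wrist'; python3 -m handwheel '[[0,0,0,0,0],[0,0,0,0,0],[0,0,0,0,0]]'|grep -E 'tcp|wrist';  python3 -m handwheel '[[0,0,0,0,0],[0,0,0,0,0],[0,0,0,0,0]]'|grep -E 'tcp|wrist'; python3 meas.py w7
```

```text
tcp_pos: [0.4356, -0.2288, 0.0447]
wrist_force: [-12.3, -2.2, 3.6]
tcp_pos: [0.4356, -0.2287, 0.0448]
wrist_force: [-12.5, -1.3, 2.2]
tcp_pos: [0.4356, -0.2288, 0.0447]
wrist_force: [-12.0, -2.2, 4.0]
[ 0.43560148 -0.22876152  0.04473143] [ 0.9994  0.0338 -0.0055] [-12.8  -1.3   4. ]
blade 15 [  18.9    0.7 -108.4] 3068
blade 25 [30.1  0.1  2. ] 452
blade 35 [40.1  0.1  2.1] 460
blade 107 [111.5  -0.    2. ] 596
washer 7650 [85.7  0. ] [60.  80.8] 89.9 zmed -3.9
nose max x 125.69645091967469 y range at nose [-33.04695603  33.68283455]
washer z at 54 -3.5794393895281207
washer z at 94 -4.065000726040771
washer circ ((80.40924072265625, 0.8876439929008484), 23.96088981628418) ell ((80.34515380859375, 0.8389853239059448), (46.6839599609375, 46.78644561767578), 20.178619384765625)
nest in tool 0.03 91 [125.    0.9] [48.4  9.8] 89.9 zmed 8.8
nest in tool 0.052 273 [121.5   0.7] [71.3  2.9] 90.0 zmed -9.3
```

View pics/w7.png

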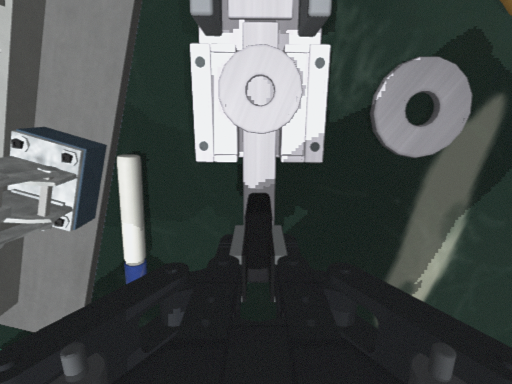

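Keeper is firmly on its stop and held at about 12.5 N for over half a second, with the washer still at (260,89). Rails' top spans rows 44-162. Now I measure the washer against the rails to set the ease-off.

Run:
```python
from h import *
c=dict(np.load("w7.npz")); p,T,s=tool(); w=cloud(c).reshape(-1,3); t=(w-p)@T*1000
for a,b in((-38,-31),(31,39)):
    q=t[(t[:,1]>a)&(t[:,1]<b)&(t[:,2]>6)&(t[:,2]<13)&(t[:,0]>0)&(t[:,0]<140)]
    print(a,np.percentile(q[:,0],[0,1,5,50,95,99,100]),np.median(q[:,2]))
    h,e=np.histogram(q[:,0],bins=np.arange(20,125,3)); print(dict(zip(e.astype(int),h)))
```

```text
-38 [ 38.86245263  38.94258992  41.00691009  72.74824575 105.84671751
 116.07917154 116.67405   ] 6.440772237138921
{np.int64(20): np.int64(0), np.int64(23): np.int64(0), np.int64(26): np.int64(0), np.int64(29): np.int64(0), np.int64(32): np.int64(0), np.int64(35): np.int64(0), np.int64(38): np.int64(32), np.int64(41): np.int64(30), np.int64(44): np.int64(20), np.int64(47): np.int64(19), np.int64(50): np.int64(22), np.int64(53): np.int64(30), np.int64(56): np.int64(31), np.int64(59): np.int64(27), np.int64(62): np.int64(29), np.int64(65): np.int64(28), np.int64(68): np.int64(31), np.int64(71): np.int64(25), np.int64(74): np.int64(29), np.int64(77): np.int64(31), np.int64(80): np.int64(31), np.int64(83): np.int64(28), np.int64(86): np.int64(32), np.int64(89): np.int64(27), np.int64(92): np.int64(26), np.int64(95): np.int64(11), np.int64(98): np.int64(21), np.int64(101): np.int64(23), np.int64(104): np.int64(22), np.int64(107): np.int64(0), np.int64(110): np.int64(0), np.int64(113): np.int64(10), np.int64(116): np.int64(11), np.int64(119): np.int64(0)}
31 [ 38.21741162  38.37920616  40
[... 331 characters left out ...]
.int64(47): np.int64(25), np.int64(50): np.int64(28), np.int64(53): np.int64(31), np.int64(56): np.int64(31), np.int64(59): np.int64(27), np.int64(62): np.int64(35), np.int64(65): np.int64(36), np.int64(68): np.int64(33), np.int64(71): np.int64(37), np.int64(74): np.int64(32), np.int64(77): np.int64(26), np.int64(80): np.int64(26), np.int64(83): np.int64(28), np.int64(86): np.int64(21), np.int64(89): np.int64(27), np.int64(92): np.int64(19), np.int64(95): np.int64(21), np.int64(98): np.int64(26), np.int64(101): np.int64(29), np.int64(104): np.int64(22), np.int64(107): np.int64(0), np.int64(110): np.int64(0), np.int64(113): np.int64(30), np.int64(116): np.int64(3), np.int64(119): np.int64(0)}
```

Rails span tool x 38.5–106.5, exactly 68 mm, so the centre is at 72.5 and the washer at 80.4. It therefore sits at nest x +7.9, laterally within 0.2 mm. About 3 mm of the command is compression, so I back off 11 mm.

```bash
python3 -m handwheel '[[-0.5,0,0,0,0],[-1.5,0,0,0,0],[-3,0,0,0,0],[-5,0,0,0,0],[-7,0,0,0,0],[-9,0,0,0,0],[-10.5,0,0,0,0],[-11,0,0,0,0]]'|grep -E 'tcp|wrist'; python3 -m handwheel '[[0,0,0,0,0],[0,0,0,0,0]]'|grep -E 'tcp|wrist'
cat > meas2.py <<'E'
exec(open("meas.py").read())
for a,b in((-38,-31),(31,39)):
    q=t[(t[:,1]>a)&(t[:,1]<b)&(w[:,2]>.032)&(w[:,2]<.042)&(t[:,0]>0)&(t[:,0]<190)]
    x=q[q[:,0]<q[:,0].min()+70,0]; print("rail x",x.min(),x.min()+34)
for lo,hi in((0,20),):
    q=t[(w[:,2]>.030)&(w[:,2]<.0385)&(t[:,0]>x.min()+1)&(t[:,0]<x.min()+8)]
    L=q[(q[:,1]<-10)&(q[:,1]>-50),1];Rr=q[(q[:,1]>10)&(q[:,1]<50),1]; print("channel",L.max(),Rr.min(),"outer",L.min(),Rr.max())
E
python3 meas2.py w8
```

```text
tcp_pos: [0.4275, -0.2294, 0.0451]
wrist_force: [-3.9, 0.3, -1.0]
tcp_pos: [0.4274, -0.2294, 0.0451]
wrist_force: [-4.2, -1.1, -1.3]
[ 0.42748801 -0.22945515  0.0450849 ] [ 9.994e-01  3.480e-02 -1.000e-04] [-4.1  0.  -1. ]
blade 15 [  18.9    0.7 -108.6] 3077
blade 25 [30.1  0.1  2.3] 452
blade 35 [40.   0.1  2.3] 464
blade 107 [ 1.116e+02 -1.000e-01  2.900e+00] 601
washer 6761 [85.7  0.1] [59.7 79.7] 89.8 zmed -3.2
nose max x 125.7902379483033 y range at nose [-33.14613729  33.35726744]
washer z at 54 -3.2783945626786535
washer z at 94 -3.1746240192032618
washer circ ((80.27852630615234, 0.6437633037567139), 23.883676528930664) ell ((80.15074157714844, 0.62852543592453), (46.56854248046875, 46.672943115234375), 141.2648468017578)
nest in tool 0.03 336 [127.    0.4] [ 7.3 70.7] 0.4 zmed 9.4
rail x 46.90979627177167 80.90979627177167
rail x 46.33101372069715 80.33101372069714
channel -13.885614567016923 13.962503108739252 outer -39.98466408972515 39.880036661101975
```

```bash
python3 -m handwheel '[[0,0,0.5,0,0],[0,0,1.5,0,0],[0,0,3,0,0],[0,0,4.5,0,0],[0,0,6,0,0],[0,0,7,0,0],[0,0,8,0,0],[0,0,9,0,0]]'|grep -E 'tcp|wrist'; python3 -m handwheel '[[0,0,1,0,0],[0,0,2,0,0],[0,0,3,0,0],[0,0,4,0,0],[0,0,4,0,0],[0,0,4,0,0]]'|grep -E 'tcp|wrist'; python3 meas2.py w9
python3 - <<'E'
from h import *
c=dict(np.load("w9.npz")); p,T,s=tool(); w=cloud(c).reshape(-1,3); t=(w-p)@T*1000
q=t[(np.hypot(t[:,0]-80.3,t[:,1]-.6)<22)&(np.hypot(t[:,0]-80.3,t[:,1]-.6)>10)]
A=np.c_[q[:,:2],np.ones(len(q))]; k=np.linalg.lstsq(A,q[:,2],rcond=None)[0]
print("washer plane tilt",k[:2],"z top world",p[2]*1000-np.median(q[:,2]))
E
```

```text
tcp_pos: [0.4276, -0.2296, 0.0361]
wrist_force: [-3.9, 0.6, 0.5]
tcp_pos: [0.4276, -0.2295, 0.0321]
wrist_force: [-3.6, -0.3, -0.8]
[ 0.42756627 -0.22947206  0.03208446] [0.9994 0.0348 0.    ] [-3.8 -0.1 -1.4]
blade 15 [  19.     0.6 -108.8] 3079
blade 25 [30.   0.1  2.2] 458
blade 35 [39.9  0.1  2.3] 465
blade 107 [111.6  -0.    2.4] 594
washer 12335 [85.7  0. ] [80.7 60. ] 0.0 zmed -6.7
nose max x 125.59215117251811 y range at nose [-33.53786988  33.7594442 ]
washer z at 54 -9.227464457304265
washer z at 94 -9.308265071176208
washer circ ((79.30812072753906, -23.0358829498291), 33.74079895019531) ell ((80.01176452636719, -22.969133377075195), (20.40462875366211, 81.2503890991211), 90.23799896240234)
nest in tool 0.03 255 [123.1   0.5] [70.8  6.1] 89.6 zmed -2.0
rail x 46.534224128248646 80.53422412824864
rail x 45.92826393539996 79.92826393539997
channel -14.01398406153435 13.923061639596794 outer -39.98824762213959 40.159725826877775
washer plane tilt [-4.84762067e-06  3.15410428e-04] z top world 41.41894381315628
```

View pics/w9.png

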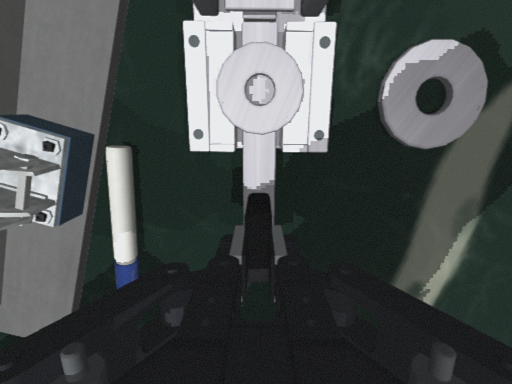

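The washer lies flat in the recess at (260,89), free of the blade (5.5 mm gap). I'll draw the paddle out straight.

```bash
python3 -m handwheel '[[-1,0,0,0,0],[-3,0,0,0,0],[-6,0,0,0,0],[-10,0,0,0,0],[-15,0,0,0,0],[-20,0,0,0,0],[-25,0,0,0,0],[-30,0,0,0,0]]'|grep -E 'tcp|wrist'; python3 -m handwheel '[[-6,0,0,0,0],[-13,0,0,0,0],[-21,0,0,0,0],[-30,0,0,0,0],[-40,0,0,0,0],[-50,0,0,0,0],[-58,0,0,0,0],[-62,0,0,0,0]]'; python3 -m handwheel '[[0,0,0,0,0],[0,0,0,0,0]]'|grep -E 'tcp|wrist'; python3 meas2.py w10 | tail -5
python3 - <<'E'
from h import *
c=imaging.read_camera("side"); cv2.imwrite("pics/s2.png",cv2.resize(c["color"][190:310,180:340],None,fx=4,fy=4,interpolation=cv2.INTER_CUBIC))
E
```

```text
tcp_pos: [0.398, -0.2309, 0.0323]
wrist_force: [0.7, -0.8, -2.8]
clock: 25.05
tcp_pos: [0.3346, -0.2326, 0.0321]
orientation: [-0.0, 1.0, 0.017, -0.0]
wrist_force: [0.3, -0.1, -2.3]
finger_gap: 0.0107
grip_force: 108.0
tcp_pos: [0.3359, -0.233, 0.0322]
wrist_force: [0.2, 0.6, -1.3]
blade 107 [111.5  -0.    2.4] 598
washer 569 [80.4  0.5] [70.5 19.3] 0.8 zmed 1.2
nose max x 116.10885373558865 y range at nose [-9.32121241  9.92849539]
washer z at 54 1.2007590680542037
washer z at 94 1.2305903758172008Traceback (most recent call last):
  File "meas2.py", line 1, in <module>
    exec(open("meas.py").read())
    ~~~~^^^^^^^^^^^^^^^^^^^^^^^^
  File "<string>", line 19, in <module>
ValueError: max() iterable argument is empty
```

View pics/s2.png

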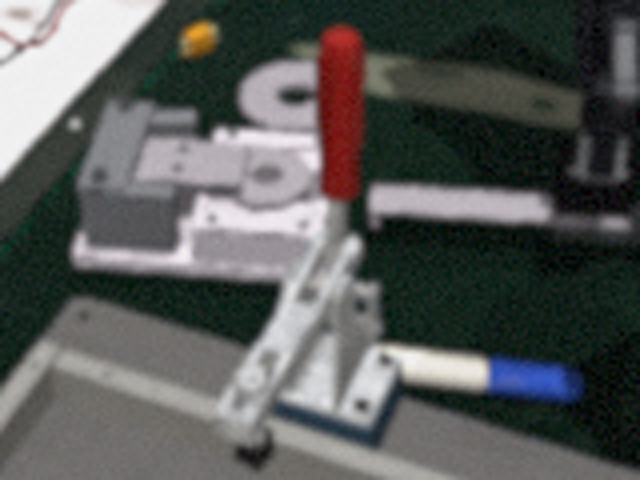

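The side view shows the washer at (270,175) in the recess with the keeper's cover over its rear, and the paddle withdrawn at (460,200). I'll take the paddle back to its original clear spot.

```bash
python3 -m handwheel '[[0,0,-4,0,0],[0,0,-10,0,0],[0,0,-18,0,0],[0,0,-26,0,0],[0,0,-34,0,0],[0,0,-41,0,0],[0,0,-45,0,0],[0,0,-45,0,0]]'>/dev/null;  python3 -m handwheel '[[0,5,0,0.01,0],[2,15,0,0.03,0],[5,29,0,0.06,0],[10,45,0,0.1,0],[16,63,0,0.13,0],[22,80,0,0.16,0],[27,93,0,0.19,0],[30,100,0,0.2,0]]'>/dev/null; python3 -m handwheel '[[4,5,0,0.01,0],[12,13,0,0.03,0],[23,25,0,0.06,0],[37,39,0,0.1,0],[51,54,0,0.13,0],[65,69,0,0.16,0],[75,79,0,0.19,0],[79,84,0,0.2,0]]'>/dev/null; python3 -m handwheel '[[0,0,0,0,0],[0,0,0,0,0]]'
```

```text
clock: 27.95
tcp_pos: [0.4328, -0.4267, 0.0769]
orientation: [-0.0, 0.983, -0.181, -0.0]
wrist_force: [-0.1, -0.6, -2.3]
finger_gap: 0.0105
grip_force: 107.9
```

```bash
python3 -m handwheel '[[0,0,8,0,0],[0,0,20,0,0],[0,0,33,0,0],[0,0,45,0,0],[0,0,52,0,0],[0,0,55,0,0],[0,0,56,0,0],[0,0,56.5,0,0]]'|grep -E 'tcp|wrist';  python3 -m handwheel '[[0,0,0.5,0,0],[0,0,1,0,0],[0,0,1.5,0,0],[0,0,2,0,0],[0,0,2.4,0,0],[0,0,2.4,0,0]]'|grep -E 'tcp|wrist'
```

```text
tcp_pos: [0.4334, -0.4277, 0.0208]
wrist_force: [0.2, -0.3, -1.4]
tcp_pos: [0.4331, -0.4274, 0.0182]
wrist_force: [0.2, -0.7, -1.3]
```

```bash
python3 -m handwheel '[[0,0,0.3,0,0],[0,0,0.6,0,0],[0,0,0.6,0,0]]'|grep -E 'tcp|wrist'; python3 -m handwheel '[[0,0,0,0,0.05],[0,0,0,0,0.2],[0,0,0,0,0.3],[0,0,0,0,0.4],[0,0,0,0,0.4],[0,0,0,0,0.4],[0,0,0,0,0.4]]' 20; python3 -m handwheel '[[0,0,-5,0,0.4],[0,0,-15,0,0.4],[0,0,-35,0,0.4],[0,0,-60,0,0.4],[0,0,-90,0,0.4],[0,0,-115,0,0.4],[0,0,-120,0,0.4],[0,0,-120,0,0.4]]'
python3 - <<'E'
from h import *
a=imaging.read_camera("scene")["color"][165:305,170:330]; b=imaging.read_camera("side"); 
c=imaging.read_camera("wrist"); p,T,s=tool(); w=cloud(c).reshape(-1,3)
m=(w[:,0]>.39)&(w[:,0]<.57)&(w[:,1]>-.52)&(w[:,1]<-.38)
for lo,hi in((.050,.062),(.012,.0195)):
    q=w[m&(w[:,2]>lo)&(w[:,2]<hi)]; print(cv2.minAreaRect((q[:,:2]*1000).astype(np.float32)),np.median(q[:,2]))
cv2.imwrite("pics/fin.png",cv2.resize(np.hstack([a,b["color"][150:290,180:340]]),None,fx=2.5,fy=2.5,interpolation=cv2.INTER_CUBIC))
E
```

```text
tcp_pos: [0.4332, -0.4275, 0.0177]
wrist_force: [0.9, 0.7, -1.8]
clock: 30.35
tcp_pos: [0.4332, -0.4275, 0.0177]
orientation: [0.0, 0.983, -0.182, 0.0]
wrist_force: [-0.9, 0.4, -0.6]
finger_gap: 0.0343
grip_force: 0.0
clock: 31.15
tcp_pos: [0.4338, -0.4282, 0.1393]
orientation: [0.001, 0.983, -0.182, 0.001]
wrist_force: [-1.4, -0.6, 0.3]
finger_gap: 0.0342
grip_force: 0.0
((434.093017578125, -428.0677490234375), (14.149008750915527, 39.23583221435547), 68.9162826538086) 0.057008782543434944
((452.2564697265625, -479.0265197753906), (102.05309295654297, 159.71157836914062), 68.6787338256836) 0.015347951017137595
```

View pics/fin.png

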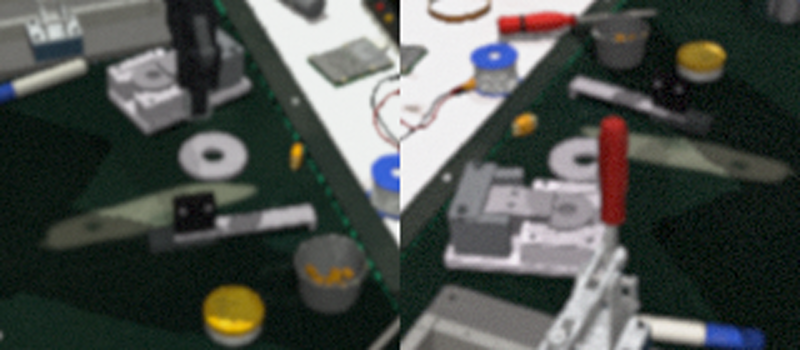

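The final view shows the paddle standing on its feet at its old spot, the washer in the recess under the shut keeper, and the other things where they were. Handing in.

```bash
python3 -c "
from workcell import workorder
print(workorder.hand_in())"
```

```text
the job is handed in; nothing more can be done
None
```

The job is handed in at about 31 s: the washer lies flat in the recess under the shut keeper, the stop was held at about 12.5 N for over half a second, the paddle stands back on the bench clear of the nest, and the judge gave no verdict.

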